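# Scoop bearing balls into the empty bay

## Task

Take the hand scoop by its handle, scoop up both steel balls together from the long bay of the parts tray, and tip them into the empty square bay of the same tray, not in with the nuts. Then stand the scoop flat on the bench beside the tray. Move the balls with the scoop only, never with the fingers.

Things in the scene. Friction and masses are not known exactly. Their poses are not given: they have to be found in the camera images.
- scoop: loose 160 g scoop: flat aluminium pan 80 (x) x 76 mm (y), floor 2, sides rising from the open lip (x = +40) to a 30 mm back wall. Wooden handle, 14 mm thick in y, 26 fore and aft, up to z = 130, stands upright behind the pan (x -60 to -34); grip it from above at x = -47, y = 0, z = 95 mm, fingers closing along y. Origin: centre of pan's underside; x to the lip, z up.
- tray: fixed plywood tray, 230 (x) x 221 (y) x 34 mm high, floor 3, walls 5 mm. Origin: centre of its underside, on the bench; x away from the robot, y left, turned up to 17 deg. Open bays, inner limits in mm: long bay with the balls x -110 to 110, y 9.5 to 105.5; empty square bay, far right, x 0 to 110, y -105.5 to 4.5; near right bay with two nuts, x -110 to -5, y -105.5 to 4.5.
- ball_0: one of two equal steel bearing balls, 24 mm in diameter, 50 g, loose in the far half of the tray's long bay; smooth, rolls when pushed. Origin at its centre, 15 mm above the bench while on the tray's floor; its axes turn with it.
- ball_1: one of two equal steel bearing balls, 24 mm in diameter, 50 g, loose in the far half of the tray's long bay; smooth, rolls when pushed. Origin at its centre, 15 mm above the bench while on the tray's floor; its axes turn with it.

How it is judged (in metres and radians):
On the way:
1. both balls lie in the scoop together, held up clear of the tray's rim by the gripped scoop (contact force between the fingers and scoop above 0.5 N and x of ball_0 in the frame of scoop between -0.045 and 0.045 m and y of ball_0 in the frame of scoop between -0.04 and 0.04 m and z of ball_0 in the frame of scoop between 0 and 0.045 m and height (world z) of each of ball_0, ball_1 above 0.05 m and x of ball_1 in the frame of scoop between -0.045 and 0.045 m and y of ball_1 in the frame of scoop between -0.04 and 0.04 m and z of ball_1 in the frame of scoop between 0 and 0.045 m), for 0.2 s.
At the end, for the whole second after the job is handed in: Both balls lie inside the empty square bay of the tray (centre within its inner limits and below the rim, slower than 0.1 m/s); the scoop stands on the bench beside the tray (its origin over 140 mm from the tray's and less than 12 mm high), upright within 10 degrees, at rest (x of ball_0 in the frame of tray between 0 and 0.11 m and y of ball_0 in the frame of tray between -0.1055 and 0.0045 m and z of ball_0 in the frame of tray between 0.005 and 0.034 m and linear speed of each of ball_0, ball_1 below 0.1 m/s and x of ball_1 in the frame of tray between 0 and 0.11 m and y of ball_1 in the frame of tray between -0.1055 and 0.0045 m and z of ball_1 in the frame of tray between 0.005 and 0.034 m and height (world z) of scoop below 0.012 m and angle between scoop's own z axis and vertical below 0.18 rad and horizontal distance between scoop and tray above 0.14 m and linear speed of scoop below 0.03 m/s); the robot touches nothing.
It fails at once if the fingers press on a ball (contact force between the fingers and ball_0 above 1 N or contact force between the fingers and ball_1 above 1 N).
It also fails if it takes over 58 s, if anything falls off the work surface, if the arm or the gripper's body presses on something with over 40 N, if the wrist force passes 120 N, or if a joint passes its speed limit or range.

## Robot

A 6-joint arm with a two-finger parallel gripper is mounted at the origin on a cart in front of the work surface, level with it; the furniture and walls round the work are solid. World frame = base frame: x ahead of the robot, y to its left, z up, the work surface at z = 0. Lengths are in mm, angles in rad, forces in N, time in s.
With the tool pointing down it reaches from about 250 to 775 mm from the base axis. Payload 8.9 kg.
Tool frame: the origin (TCP) lies at the very end of the fingers, on their centre line; the grasp point (between the pads) lies 19 mm behind it; z points along the fingers, y is the line along which they close (so a half turn about z gives the same grasp; the last joint's range is limited). The gripper opens to 85 mm and grips with 20 to 120 N. Pads are 22 mm wide; open, the fingers measure 114 mm over their backs; the gripper's body (76 mm by 85 mm) begins 54 mm behind the grasp point. The pads swing forward as they close: fully open they stand 13 mm farther back than shut.
Start: joints at [1.131, 0.291, -0.153, 1.127, 0, 1.431], TCP at [155.543, 501.428, 231.305] pointing down, gripper open.
Joint ranges: [-2.52, 2.52], [-0.91, 1.74], [-1.3, 1.37], [-1.96, 2.02], [-1.52, 1.47], [-3.14, 3.14]. Speed limits (rad/s): [2.22, 2.22, 2.79, 3.14, 3.14, 3.14].

## Interface

Orientations are given as a unit quaternion [x, y, z, w].
In Python, from bench import env gives the robot as it stands. The module is installed in compiled form; this text tells all that it offers.
- The arm moves only by the tool send_rows, never from a script. Its argument "moves" is one flat list of numbers, 7 for each row, row after row: the opening, from -1 (shut) to 1 (fully open), then the shift along the world's x, y, z in units of 2.5 cm (1.0 is 2.5 cm), then the turn, a rotation vector about the world's x, y, z in units of 0.08 rad (1.0 is 0.08 rad). In form: [fingers, dx, dy, dz, wx, wy, wz, fingers, dx, dy, dz, wx, wy, wz, ...]. A call has exactly 10 rows; each row shifts and turns the commanded pose from where the row before left it; what a row does not reach is not made up. A row lasts 1/12 s, in which the tool goes at most 41.7 mm and 7.16 degrees, less where a joint would pass 70% of its speed; a pose out of reach is approached as far as the arm can. A call with a number of a shift or a turn outside -1 to 1 is refused whole. A call with a gripper value outside its range is refused whole. The fingers move at their own pace and stop on an object; "newtons" is the grip in N (left out, the last holds). Time passes only in rows, so rows that do not move let the fingers close, or fill a call up. It gives the time, the measured TCP pose, the force, the opening and the grip force at its end, in the units of the state.
- env.state(): the state, without advancing time (a new reading comes with each control period).
- env.camera(name): name is "scene" or "top" or "wrist"; returns a dict with "frame" (420x560x3 uint8, red, green, blue), "depth" (420x560 float32, mm along the optical axis (not along the pixel's ray), 0 where there is no reading), "K" (3x3 intrinsics, pixels), "extrinsics" (4x4, takes a point from camera to world coordinates). Camera axes: x right, y up, looking along -z (the intrinsics and any distortion apply to the point x, -y, -z); pixel columns grow to the right and rows downward; lengths in mm; the calibration is good to about 2 mm. A picture is of the moment at which its call begins.
- env.job_done(): hands the job in; it is judged then, once.
Trained networks look in a picture, given as the dict that the camera call returned (one of the last four; its "shot" number tells which), for a name from the list of things; names that differ only in an ending like _2 or _b are one class to them, and where a whole thing is asked for, a point or a joint stands for the part that bears it (a point fixed in the world has none). Each returns a list of dicts, best first, with "p" (0 to 1); they miss things now and then, are a little off and sometimes report something else, mostly with a low value. They report only what shows in the picture. A call takes as long as a camera call.
- env.recognise(thing, picture): "box" ([left, top, width, height] in pixels, round what is visible of it).
The state is a dict: "t": time; "joint_positions": joint angles; "dq": joint speeds; "tau": joint torques, N m; "eef_pos": TCP position; "eef_rot": TCP orientation; "wrist_force": force on the tool from outside, world axes, zero at the start; "wrist_torque": the same for the moment, N m; "gripper_width": opening from 0.0 (shut) to 1.0 (fully open); "grip_force": force on a finger pad.
Only numpy, scipy, OpenCV 4.12 (cv2) and the standard library are available. Lean on these libraries where they do the work, as an engineer would, in place of code of your own. Each camera call takes 0.05 s, during which the arm holds its last target. There are 200 camera calls.

## Working session

There is one attempt and no reset: what is moved stays moved. The work goes in short steps, Python scripts to look and compute and a tool call to move; the robot and the scene stay as the last step left them, time stands still between calls to the robot, and variables do not carry over. Pictures are saved under pics/ and viewed, at most 10 in all, crops included, and the job is handed in when it is done.

Besides the shell and the picture viewer there is one more tool, called as name(argument=value, ...) on one line, values as JSON. send_rows: Moves the arm, as the interface text tells. Shifts and turns lie within -1 to 1; 1 stands for 2.5 cm of shift or 0.08 rad of turn. Its arguments: {"type":"object","properties":{"moves":{"type":"array","items":{"type":"number","minimum":-1,"maximum":1}},"newtons":{"type":"number"}},"required":["moves"]}

```bash
mkdir -p pics; cat > h.py <<'E'
import numpy as np, cv2
from bench import env
def world(c):
    """HxWx3 world points (mm) of a camera dict"""
    d=c["depth"]; K=c["K"]; h,w=d.shape
    u,v=np.meshgrid(np.arange(w),np.arange(h))
    x=(u-K[0,2])/K[0,0]*d; y=(v-K[1,2])/K[1,1]*d
    p=np.stack([x,-y,-d,np.ones_like(d)],-1)@c["extrinsics"].T
    return p[...,:3]
def save(c,n): cv2.imwrite("pics/"+n+".png",c["frame"][:,:,::-1])
E
python3 - <<'E'
from h import *
np.set_printoptions(precision=1,suppress=True)
s=env.state(); print(s["eef_pos"],s["eef_rot"],s["t"])
ims=[]
for n in("top","scene"):
    c=env.camera(n); save(c,n+"0"); P=world(c)
    print(n,c["K"].tolist(),c["extrinsics"].tolist())
    ims.append(c["frame"])
    for t in("scoop","tray","ball_0"):
        for r in env.recognise(t,c)[:3]:
            l,tp,w,h=[int(q) for q in r["box"]]
            b=P[tp:tp+h,l:l+w].reshape(-1,3)
            print(t,round(r["p"],2),[l,tp,w,h],P[tp+h//2,l+w//2],np.percentile(b,2,0),np.percentile(b,98,0))
E
```

```text
[155.4 501.1 230.7] [ 0.1  1.  -0.  -0. ] 0.0
top [[516.5444811551295, 0.0, 277.6890581076248], [0.0, 516.5444811551295, 217.1764274038487], [0.0, 0.0, 1.0]] [[-0.004332041772852372, 0.9956854902855775, -0.09269108829249759, 478.40685667076986], [-0.9999828047642325, -0.003946973874211155, 0.004337231040117122, 7.8674166204903315], [0.003952668710798182, 0.09270828351342514, 0.995685467694521, 1119.9844355932876], [0.0, 0.0, 0.0, 1.0]]
scoop 0.63 [121, 244, 53, 53] [469.5 285.    0.3] [416.1 229.9  -3.6] [523.5 339.8 127.6]
ball_0 0.48 [245, 192, 9, 13] [621.8  64.2  24.4] [611.4  55.6   0.7] [637.8  74.1  28.6]
ball_0 0.45 [229, 187, 9, 8] [636.1  98.   30.6] [630.2  89.8   1.4] [648.9 109.   28.9]
scene [[448.8498403787792, 0.0, 273.12078005943135], [0.0, 448.8498403787792, 204.57553331176078], [0.0, 0.0, 1.0]] [[0.5147234897767079, 0.4910489682456237, -0.7028019919273107, -260.2413612725402], [-0.8573287538324417, 0.28823299459450435, -0.42650808747220414, -492.4233468866119], [-0.006865633561448623, 0.8220660871316813, 0.5693506928632011, 738.2200439348165], [0.0, 0.0, 0.0, 1.0]]
scoop 0.79 [148, 183, 44, 40] [488.7 305.4  16.5] [ 90.7 -75.8  -1.9] [601.9 408.7 359.7]
tray 0.63 [208, 182, 114, 80] [544.4  21.6  21. ] [ 392.2 -134.8   -1.4] [752.8 241.9  36.2]
ball_0 0.56 [256, 196, 3, 7] [623.4  97.5  22.9] [619.1  92.2   2.3] [661.6 124.2  26.2]
ball_0 0.49 [264, 200, 4, 9] [611.6  59.9  25.7] [610.2  56.    1.9] [655.8  91.   27.1]
```

View pics/top0.png

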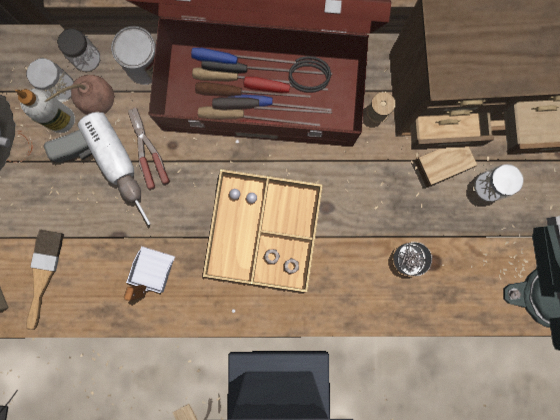

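View pics/scene0.png

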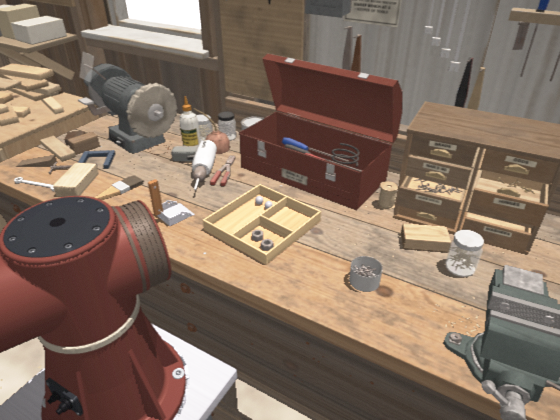

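The top view shows the tray with corners near (222,171), (321,184), (307,291) and (205,278). The balls are at (234,194) and (251,198), and the scoop pan is near (152,268) with its handle at about (133,291). The scene view confirms this layout. Next I'll fit the poses.

```bash
python3 - <<'E'
from h import *
np.set_printoptions(precision=1,suppress=True)
c=env.camera("top"); P=world(c); K=c["K"]; E=c["extrinsics"]
F=c["frame"].astype(int)
def px2w(u,v,z):
    d=np.array([(u-K[0,2])/K[0,0],-(v-K[1,2])/K[1,1],-1]); d=E[:3,:3]@d; o=E[:3,3]
    return o+d*(z-o[2])/d[2]
# tray rim: depth-based points
X,Y,Z=P[...,0],P[...,1],P[...,2]
m=(Z>24)&(Z<44)&(X>380)&(X<720)&(Y>-130)&(Y<180)
n,l,st,_=cv2.connectedComponentsWithStats(m.astype(np.uint8))
k=1+np.argmax(st[1:,4]); q=P[l==k][:,:2].astype(np.float32)
print("rim",cv2.minAreaRect(q),np.median(P[l==k][:,2]),st[k])
for u,v in((222,171),(321,184),(307,291),(205,278)): print("corner",px2w(u,v,34))
for t in("ball_0",):
    for r in env.recognise(t,c)[:4]:
        a,b,w,h=r["box"]; print(r["p"],r["box"],px2w(a+w/2,b+h/2,15))
# scoop
m=(Z>5)&(X>380)&(X<560)&(Y>210)&(Y<360)
n,l,st,_=cv2.connectedComponentsWithStats(m.astype(np.uint8),connectivity=8)
for i in range(1,n):
    if st[i,4]>8: q=P[l==i]; print("s",st[i],q.min(0),q.max(0),cv2.minAreaRect(q[:,:2].astype(np.float32)))
h=m&(Z>100); print("handle",h.sum(),P[h].mean(0) if h.any() else 0, cv2.minAreaRect(P[h][:,:2].astype(np.float32)) if h.any() else 0)
big=cv2.resize(c["frame"][225:315,105:195],None,fx=6,fy=6,interpolation=cv2.INTER_CUBIC)
cv2.imwrite("pics/scoopcrop.png",big[:,:,::-1])
E
```

```text
rim ((552.8785400390625, 34.93329620361328), (221.2628936767578, 230.78004455566406), 81.17256927490234) 33.14804000473964 [ 203  170  120  123 1534]
corner [678.7 121.2  34. ]
corner [649.9 -89.2  34. ]
corner [424.7 -57.3  34. ]
corner [452.6 155.4  34. ]
0.57 [244.1, 191.7, 11.9, 11.4] [624.3  62.4  15. ]
0.52 [230.3, 189.3, 11.2, 7.5] [633.9  93.   15. ]
s [124 251  49  50 556] [413.1 230.    5. ] [510.1 320.8 133.9] ((456.9554138183594, 278.2370910644531), (78.83100128173828, 90.61114501953125), 74.53462219238281)
handle 147 [426.4 285.9 123.7] ((426.08050537109375, 287.9488525390625), (14.708208084106445, 26.012121200561523), 71.29420471191406)
```

View pics/scoopcrop.png

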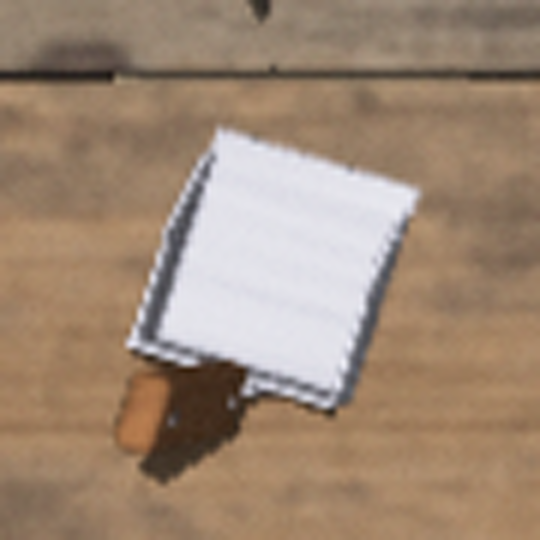

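```bash
python3 - <<'E'
from h import *
from scipy.spatial.transform import Rotation as R
s=env.state(); M=R.from_quat(s["eef_rot"]).as_matrix(); print(s["eef_pos"],M.round(3).tolist())
a=np.degrees(np.arctan2(M[1,1],M[0,1])); print("tool y ang",a)
print("units",(np.array([426.1,288,76])-s["eef_pos"])/25, "turn", np.radians(72.3-a)/.08)
E
```

```text
[155.54499667 501.42717741 231.30198515] [[-0.955, 0.296, -0.0], [0.296, 0.955, 0.0], [0.0, 0.0, -1.0]]
tool y ang 72.76654101780059
units [10.82220013 -8.5370871  -6.21207941] turn -0.10178346070282304
```

send_rows(moves=[1,0.95,-0.75,0,0,0,0,1,0.95,-0.75,0,0,0,0,1,0.95,-0.75,0,0,0,0,1,0.95,-0.75,0,0,0,0,1,0.95,-0.75,0,0,0,0,1,0.95,-0.75,0,0,0,0,1,0.95,-0.75,0,0,0,0,1,0.95,-0.75,0,0,0,0,1,0.95,-0.75,0,0,0,0,1,0.95,-0.75,0,0,0,0], newtons=90)

```text
t: 1.33
eef_pos: [394.1, 312.8, 231.5]
eef_rot: [0.15, 0.989, 0.0, 0.0]
wrist_force: [-0.3, 0.8, -0.2]
gripper_width: 1.002
grip_force: 0.0
```

send_rows(moves=[1,0.66,-0.52,0,0,0,0,1,0.66,-0.52,0,0,0,0,1,0,0,0,0,0,0,1,0,0,0,0,0,0,1,0,0,-0.5,0,0,0,1,0,0,-0.5,0,0,0,1,0,0,-0.5,0,0,0,1,0,0,-0.5,0,0,0,1,0,0,0,0,0,0,1,0,0,0,0,0,0])

```text
t: 2.17
eef_pos: [425.0, 288.3, 181.2]
eef_rot: [0.149, 0.989, -0.0, -0.001]
wrist_force: [0.6, -0.2, 0.9]
gripper_width: 1.001
grip_force: 0.0
```

```bash
python3 - <<'E'
from h import *
np.set_printoptions(precision=1,suppress=True)
c=env.camera("wrist"); save(c,"w1"); P=world(c); s=env.state(); print(s["eef_pos"],s["t"])
Z=P[...,2]; m=(Z>110)&(Z<145)&(abs(P[...,0]-426)<40)&(abs(P[...,1]-288)<40); m&=c["depth"]>0
q=P[m]; print(m.sum(), q.mean(0) if len(q) else 0, cv2.minAreaRect(q[:,:2].astype(np.float32)) if len(q)>3 else 0)
E
```

```text
[425.6 288.4 181.8] 2.2167
1189 [423.2 289.9 127.9] ((425.4039306640625, 289.1630859375), (13.926631927490234, 26.23594093322754), 73.10311889648438)
```

View pics/w1.png

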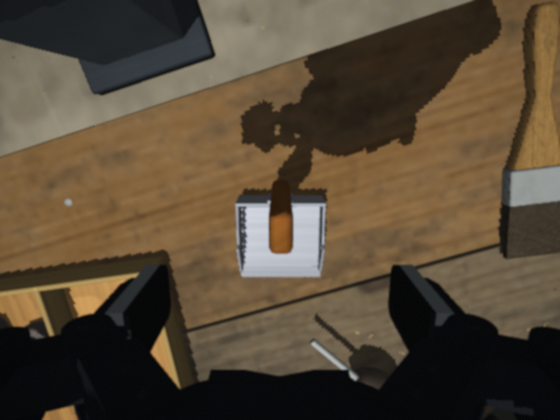

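The wrist view shows the upright handle at (281,230), centred between the fingers at (155,300) and (405,300) and square to them. The measured centre (425.4, 289.2) matches the TCP, so I'll descend and close.

send_rows(moves=[1,0,0,-0.8,0,0,0,1,0,0,-0.8,0,0,0,1,0,0,-0.8,0,0,0,1,0,0,-0.8,0,0,0,1,0,0,-0.6,0,0,0,1,0,0,-0.4,0,0,0,1,0,0,0,0,0,0,-1,0,0,0,0,0,0,-1,0,0,0,0,0,0,-1,0,0,0,0,0,0], newtons=90)

```text
t: 3.05
eef_pos: [426.8, 288.4, 77.5]
eef_rot: [0.15, 0.989, 0.001, 0.001]
wrist_force: [-0.0, -0.0, -0.3]
gripper_width: 0.604
grip_force: 0.0
```

send_rows(moves=[-1,0,0,0,0,0,0,-1,0,0,0,0,0,0,-1,0,0,0,0,0,0,-1,0,0,0,0,0,0,-1,0,0,0,0,0,0,-1,0,0,0,0,0,0,-1,0,0,0.3,0,0,0,-1,0,0,0.7,0,0,0,-1,0,0,1,0,0,0,-1,0,0,1,0,0,0])

```text
t: 3.88
eef_pos: [425.1, 287.4, 151.8]
eef_rot: [0.15, 0.989, -0.001, -0.001]
wrist_force: [0.7, -0.3, -1.0]
gripper_width: 0.149
grip_force: 87.7
```

send_rows(moves=[-1,0.27,-0.92,0,0,0,0.23,-1,0.27,-0.92,0,0,0,0.23,-1,0.27,-0.92,0,0,0,0.23,-1,0.27,-0.92,0,0,0,0.23,-1,0.27,-0.92,0,0,0,0.23,-1,0.27,-0.92,0,0,0,0.23,-1,0.27,-0.92,0,0,0,0.23,-1,0.27,-0.92,0,0,0,0.23,-1,0,0,0,0,0,0,-1,0,0,0,0,0,0])

```text
t: 4.72
eef_pos: [480.0, 103.0, 151.4]
eef_rot: [0.078, 0.997, -0.0, -0.0]
wrist_force: [0.4, 0.8, -2.3]
gripper_width: 0.151
grip_force: 88.3
```

```bash
python3 - <<'E'
from h import *
np.set_printoptions(precision=1,suppress=True)
s=env.state(); print(s["eef_pos"],s["t"])
c=env.camera("wrist"); a=c["frame"]; P=world(c)
t=env.camera("top"); b=t["frame"][150:300,190:340]
cv2.imwrite("pics/chk1.png",np.hstack([a[:,:,::-1][:, 60:460],cv2.resize(b,(400,400))[:,:,::-1][:, :]if 0 else cv2.copyMakeBorder(cv2.resize(b,(400,400)),0,20,0,0,cv2.BORDER_CONSTANT)[:,:,::-1]]))
T=np.array([552.9,34.9]); th=np.radians(-8.8)
Rt=np.array([[np.cos(th),-np.sin(th)],[np.sin(th),np.cos(th)]])
print("tcp in tray",(s["eef_pos"][:2]-T)@Rt)
for r in env.recognise("ball_0",c)[:3]:
    l,tp,w,h=[int(q) for q in r["box"]]; p=np.median(P[tp:tp+h,l:l+w].reshape(-1,3),0); print("ball wrist",r["p"],r["box"],p,(p[:2]-T)@Rt)
Pt=world(t)
for r in env.recognise("scoop",c)[:2]: print(r)
for n,Q in(("w",P),("t",Pt)):
    Z=Q[...,2]; L=(Q[...,:2]-T)@Rt
    m=(Z>68)&(Z<112)&(L[...,0]>-85)&(L[...,0]<40)&(abs(L[...,1]-57)<60)
    print(n,m.sum(),L[m].min(0),L[m].max(0),cv2.minAreaRect(L[m].astype(np.float32)),np.percentile(Z[m],[2,50]))
E
```

```text
[480.  103.  151.4] 4.7167
tcp in tray [-82.5  56.2]
ball wrist 0.37 [302.2, 354.6, 5.9, 13.9] [623.4 103.   23.6] [59.2 78.1]
{'box': [210.7, 211.9, 137.8, 161.9], 'p': 0.66}
w 3486 [-80.3  18.4] [-43.6  94.7] ((-62.32757568359375, 56.59556579589844), (76.58097839355469, 36.15834045410156), 88.88520050048828) [76.2 92.9]
t 533 [-71.5  18.6] [ 3.5 60. ] ((-34.12553787231445, 38.846641540527344), (75.58279418945312, 40.84805679321289), 1.1315836906433105) [72.7 76.9]
```

View pics/chk1.png

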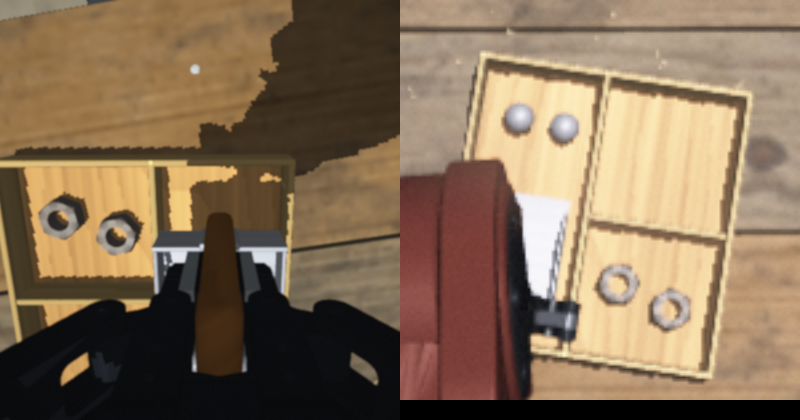

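The wrist view shows the scoop above the long bay, clear of both walls. In the top crop the lip is short of the balls, which are at (518,118) and (564,128) in the crop. I'll lower it with the lip slightly down.

send_rows(moves=[-1,0,0,-0.5,0.02,0.12,0,-1,0,0,-0.7,0.02,0.13,0,-1,0,0,-0.7,0,0,0,-1,0,0,-0.4,0,0,0,-1,0,0,-0.3,0,0,0,-1,0,0,-0.1,0,0,0,-1,0,0,-0.1,0,0,0,-1,0,0,0,0,0,0,-1,0,0,0,0,0,0,-1,0,0,0,0,0,0])

```text
t: 5.75
eef_pos: [480.6, 103.9, 81.8]
eef_rot: [0.077, 0.997, 0.001, -0.009]
wrist_force: [0.0, 0.1, -2.4]
gripper_width: 0.157
grip_force: 88.3
```

send_rows(moves=[-1,0,0,-0.04,0,0,0,-1,0,0,-0.04,0,0,0,-1,0,0,0,0,0,0,-1,0.1,-0.016,0,0,0,0,-1,0.2,-0.031,0,0,0,0,-1,0.2,-0.031,0,0,0,0,-1,0.2,-0.031,0,0,0,0,-1,0.1,-0.016,0,0,0,0,-1,0,0,0,0,0,0,-1,0,0,0,0,0,0])

```text
t: 6.58
eef_pos: [498.5, 101.3, 80.4]
eef_rot: [0.076, 0.997, 0.001, -0.011]
wrist_force: [-11.9, 2.3, 20.1]
gripper_width: 0.153
grip_force: 91.3
```

send_rows(moves=[-1,0,0,0.03,0,0,0,-1,0.18,-0.028,0,0,0,0,-1,0.18,-0.028,0,0,0,0,-1,0.18,-0.028,0,0,0,0,-1,0.18,-0.028,0,0,0,0,-1,0.18,-0.028,0,0,0,0,-1,0.18,-0.028,0,0,0,0,-1,0.18,-0.028,0,0,0,0,-1,0.18,-0.028,0,0,0,0,-1,0.18,-0.028,0,0,0,0])

```text
t: 7.42
eef_pos: [539.9, 94.7, 80.7]
eef_rot: [0.077, 0.997, 0.001, -0.011]
wrist_force: [-6.8, 1.0, 9.0]
gripper_width: 0.158
grip_force: 89.7
```

```bash
cat >> h.py <<'E'
T=np.array([552.9,34.9]); th=np.radians(-8.8)
Rt=np.array([[np.cos(th),-np.sin(th)],[np.sin(th),np.cos(th)]])
def px2w(c,u,v,z):
    K,E=c["K"],c["extrinsics"]; d=E[:3,:3]@np.array([(u-K[0,2])/K[0,0],-(v-K[1,2])/K[1,1],-1]); o=E[:3,3]
    return o+d*(z-o[2])/d[2]
def report():
    s=env.state(); print("t",s["t"],"tcp tray",(s["eef_pos"][:2]-T)@Rt,"z",s["eef_pos"][2],"F",s["wrist_force"])
    t=env.camera("top")
    for r in env.recognise("ball_0",t)[:3]:
        l,tp,w,h=r["box"]; p=px2w(t,l+w/2,tp+h/2,16); print("ball",round(r["p"],2),[l,tp,w,h],(p[:2]-T)@Rt)
    return t
E
python3 -c "
from h import *
np.set_printoptions(precision=1,suppress=True); report()"
```

```text
t 7.4167 tcp tray [-22.   57.1] z 80.67203126628303 F [-6.8  1.   9. ]
```

send_rows(moves=[-1,0.12,-0.019,0,0,0,0,-1,0.12,-0.019,0,0,0,0,-1,0.12,-0.019,0,0,0,0,-1,0.12,-0.019,0,0,0,0,-1,0.12,-0.019,0,0,0,0,-1,0.12,-0.019,0,0,0,0,-1,0.12,-0.019,0,0,0,0,-1,0.12,-0.019,0,0,0,0,-1,0.12,-0.019,0,0,0,0,-1,0.12,-0.019,0,0,0,0])

```text
t: 8.35
eef_pos: [569.7, 90.0, 80.7]
eef_rot: [0.077, 0.997, 0.001, -0.011]
wrist_force: [-8.5, 1.1, 12.2]
gripper_width: 0.154
grip_force: 90.3
```

```bash
python3 -c "
from h import *
np.set_printoptions(precision=1,suppress=True); t=report()
w=env.camera('wrist'); s=env.camera('scene')
a=cv2.resize(t['frame'][150:300,190:340],(400,400)); b=cv2.resize(s['frame'][150:270,200:320],(400,400))
cv2.imwrite('pics/chk2.png',np.hstack([a,b])[:,:,::-1])"
```

```text
t 8.35 tcp tray [ 8.2 57. ] z 80.69477409714247 F [-8.5  1.1 12.2]
```

View pics/chk2.png

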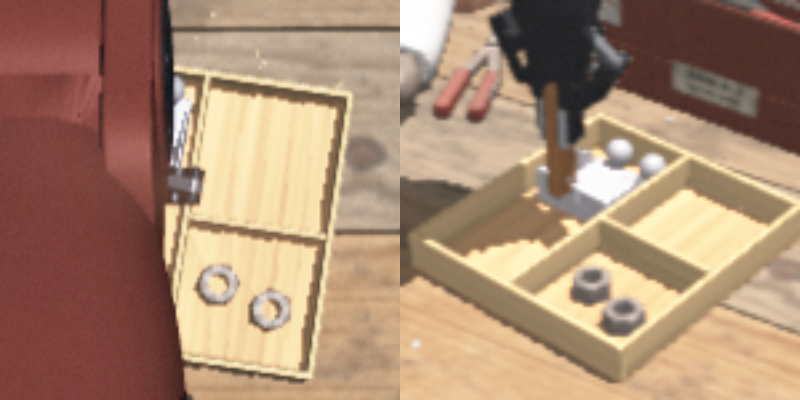

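The scene crop (right) shows both balls at the lip by the far wall, at crop (620,152) and (652,164). The arm hides them from the top camera. I'll check that both sit within the pan's width.

```bash
cat >> h.py <<'E'
def balls_scene():
    s=env.camera("scene"); 
    for r in env.recognise("ball_0",s)[:4]:
        l,tp,w,h=r["box"]; p=px2w(s,l+w/2,tp+h/2,16); print("ball sc",round(r["p"],2),r["box"],(p[:2]-T)@Rt)
    P=world(s); L=(P[...,:2]-T)@Rt; Z=P[...,2]; m=(Z>18)&(Z<40)&(L[...,0]>78)&(L[...,0]<109)&(L[...,1]>14)&(L[...,1]<104)
    n,lb,st,ce=cv2.connectedComponentsWithStats(m.astype(np.uint8))
    for i in range(1,n):
        if st[i,4]>3:
            v,u=ce[i][1],ce[i][0]; print("blob",st[i],L[lb==i].mean(0),Z[lb==i].max(),"ray@16",(px2w(s,u,v,16)[:2]-T)@Rt)
    return s
E
python3 -c "
from h import *
np.set_printoptions(precision=1,suppress=True); balls_scene()"
```

```text
ball sc 0.6 [262.0, 193.7, 6.9, 6.5] [91.1 67.6]
ball sc 0.55 [272.7, 194.3, 4.0, 9.0] [100.7  40.7]
blob [262 186   4   3   6] [108.1  89.2] 35.62026952973679 ray@16 [128.2 107. ]
blob [262 191  10   7  43] [95.2 67.7] 31.145477206400415 ray@16 [104.3  75.7]
blob [272 195  10   8  46] [95.  32.2] 29.78631091326656 ray@16 [103.3  39.1]
```

send_rows(moves=[-1,0.08,-0.012,0,0,0,0,-1,0.08,-0.012,0,0,0,0,-1,0.08,-0.012,0,0,0,0,-1,0.08,-0.012,0,0,0,0,-1,0.08,-0.012,0,0,0,0,-1,0.04,-0.006,0,0,0,0,-1,0.04,-0.006,0,0,0,0,-1,0,0,0,0,0,0,-1,0,0,0,0,0,0,-1,0,0,0,0,0,0])

```text
t: 9.48
eef_pos: [581.0, 88.3, 80.8]
eef_rot: [0.077, 0.997, 0.001, -0.011]
wrist_force: [-10.8, 0.3, 12.4]
gripper_width: 0.151
grip_force: 90.4
```

```bash
python3 -c "
from h import *
np.set_printoptions(precision=1,suppress=True); s=env.state(); print((s['eef_pos'][:2]-T)@Rt); balls_scene()"
```

```text
[19.6 57.1]
ball sc 0.62 [273.1, 193.5, 3.8, 8.5] [105.4  43.5]
ball sc 0.57 [259.9, 193.7, 7.9, 7.1] [87.  70.2]
blob [259 187   3   3   4] [106.7 101.9] 29.65249013896357 ray@16 [118.4 112.4]
blob [263 186   2   5   5] [108.3  90.7] 35.12507596262526 ray@16 [123.4 104.1]
blob [256 190   3   5   7] [85.3 96. ] 26.24141176056537 ray@16 [ 93.1 103.1]
blob [262 190   8   8  44] [94.8 69.2] 32.583413562564715 ray@16 [105.4  78.5]
blob [272 193  12   9  58] [97.4 31.2] 33.67497965321979 ray@16 [108.1  40.1]
```

send_rows(moves=[-1,0.06,-0.009,0,0,0,0,-1,-0.1,0.015,0.02,-0.077,-0.494,0,-1,-0.1,0.015,0.02,-0.077,-0.494,0,-1,-0.1,0.015,0.02,-0.077,-0.494,0,-1,-0.11,0.017,0.02,-0.077,-0.494,0,-1,-0.11,0.017,0.02,-0.077,-0.494,0,-1,-0.11,0.017,0.02,-0.077,-0.494,0,-1,-0.11,0.017,0.02,-0.077,-0.494,0,-1,0,0,0,0,0,0,-1,0,0,0,0,0,0])

```text
t: 10.42
eef_pos: [564.8, 90.6, 83.5]
eef_rot: [0.076, 0.989, -0.01, 0.128]
wrist_force: [-0.6, -0.5, -2.9]
gripper_width: 0.15
grip_force: 88.2
```

```bash
python3 -c "
from h import *
np.set_printoptions(precision=1,suppress=True); s=env.state(); print((s['eef_pos'][:2]-T)@Rt); 
s=balls_scene()
w=env.camera('wrist')
b=cv2.resize(s['frame'][150:270,200:320],(420,420)); 
cv2.imwrite('pics/chk3.png',np.hstack([w['frame'][:,90:460],b])[:,:,::-1])"
```

```text
[ 3.3 56.9]
ball sc 0.27 [204.5, 184.0, 116.1, 82.8] [-16.8 -14.8]
blob [257 185  26  18 179] [92.9 59.8] 39.89386667285203 ray@16 [111.1  75.3]
```

View pics/chk3.png

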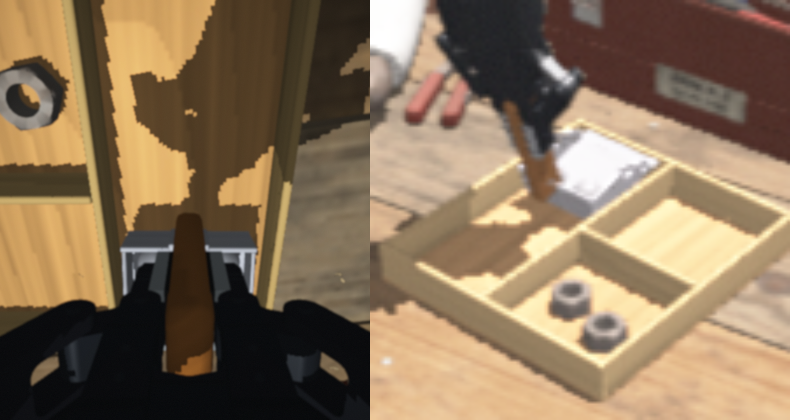

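send_rows(moves=[-1,-0.1,0.015,0.1,0,0,0,-1,-0.1,0.015,0.2,0,0,0,-1,0,0,0.4,0,0,0,-1,0,0,0.5,0,0,0,-1,0,0,0.6,0,0,0,-1,0,0,0.6,0,0,0,-1,0,0,0.5,0,0,0,-1,0,0,0.3,0,0,0,-1,0,0,0,0,0,0,-1,0,0,0,0,0,0])

```text
t: 11.4
eef_pos: [560.6, 91.3, 163.7]
eef_rot: [0.076, 0.989, -0.01, 0.129]
wrist_force: [0.1, 0.3, -3.8]
gripper_width: 0.152
grip_force: 88.2
```

```bash
python3 -c "
from h import *
np.set_printoptions(precision=1,suppress=True); s=env.state(); print(s['eef_pos'],(s['eef_pos'][:2]-T)@Rt); 
w=env.camera('wrist'); t=env.camera('top'); c=env.camera('scene')
for k in(w,t,c):
  for r in env.recognise('ball_0',k)[:3]: print(k['shot'],r)
b=cv2.resize(c['frame'][130:250,210:330],(420,420)); 
cv2.imwrite('pics/chk4.png',np.hstack([cv2.resize(w['frame'][200:340,180:320],(370,420)),b])[:,:,::-1])"
```

```text
[560.6  91.3 163.7] [-1.  56.9]
15 {'box': [225.7, 257.1, 23.2, 12.7], 'p': 0.74}
15 {'box': [313.3, 251.4, 20.1, 13.3], 'p': 0.64}
16 {'box': [239.0, 202.2, 11.3, 12.5], 'p': 0.57}
16 {'box': [222.4, 199.5, 9.7, 7.7], 'p': 0.43}
```

View pics/chk4.png

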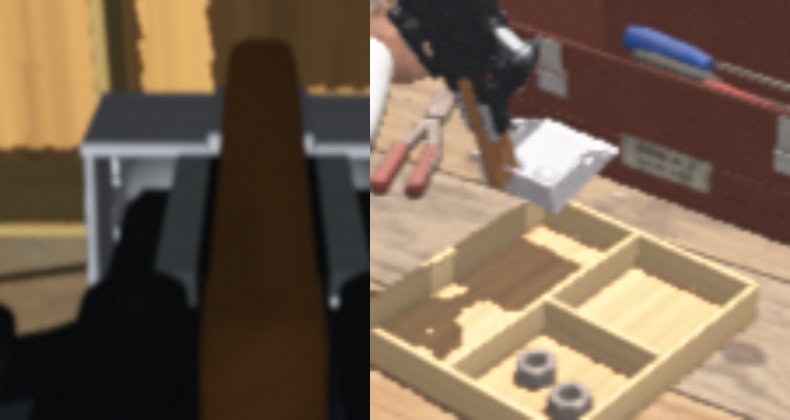

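Both networks report two balls in the raised pan: wrist at (237,263) and (323,258), top at (245,208) and (227,203). The scene crop shows the long bay empty, and the wrist load rose by about 1 N, which fits two 50 g balls. Next I'll carry them over the square bay.

send_rows(moves=[-1,-0.11,-0.2,0,0,0,0,-1,-0.21,-0.4,0,0,0,0,-1,-0.28,-0.52,0,0,0,0,-1,-0.32,-0.6,0,0,0,0,-1,-0.32,-0.6,0,0,0,0,-1,-0.3,-0.56,0,0,0,0,-1,-0.25,-0.48,0,0,0,0,-1,-0.21,-0.4,0,0,0,0,-1,-0.13,-0.24,0,0,0,0,-1,0,0,0,0,0,0])

```text
t: 12.53
eef_pos: [506.5, -9.9, 163.5]
eef_rot: [0.077, 0.989, -0.01, 0.129]
wrist_force: [0.1, 0.2, -2.3]
gripper_width: 0.15
grip_force: 88.2
```

send_rows(moves=[-1,0,0,-0.15,0,0,0,-1,0,0,-0.35,0,0,0,-1,0,0,-0.45,0,0,0,-1,0,0,-0.45,0,0,0,-1,0,0,-0.3,0,0,0,-1,0,0,-0.17,0,0,0,-1,0.19,-0.03,0,0.153,0.988,0,-1,0.19,-0.03,0,0.153,0.988,0,-1,0,0,0,0,0,0,-1,0,0,0,0,0,0])

```text
t: 13.37
eef_pos: [518.4, -10.3, 116.4]
eef_rot: [0.076, 0.996, -0.004, 0.05]
wrist_force: [-1.1, -0.5, -3.2]
gripper_width: 0.152
grip_force: 88.4
```

```bash
python3 -c "
from h import *
from scipy.spatial.transform import Rotation as R
np.set_printoptions(precision=3,suppress=True); s=env.state(); print(s['eef_pos'],(s['eef_pos'][:2]-T)@Rt,s['joint_positions'],R.from_quat(s['eef_rot']).as_matrix()[:,2])
t=env.camera('top'); P=world(t); L=(P[...,:2]-T)@Rt; Z=P[...,2]
m=(Z>38)&(Z<62)&(L[...,0]>20)&(L[...,0]<90)&(L[...,1]<5)&(L[...,1]>-105)
print(m.sum(),L[m].min(0),L[m].max(0),np.percentile(Z[m],[5,95]))
for r in env.recognise('ball_0',t)[:3]: print(r)"
```

```text
[518.39  -10.266 116.437] [-27.194 -49.914] [-0.161  0.301 -0.474  0.694  0.001 -0.008] [ 0.1   -0.016 -0.995]
706 [ 24.39  -89.329] [ 66.877 -13.503] [45.286 53.268]
```

send_rows(moves=[-1,0.28,-0.044,0,0.153,0.988,0,-1,0.28,-0.044,0,0.153,0.988,0,-1,0.28,-0.044,0,0.153,0.988,0,-1,0.28,-0.044,0.02,0.153,0.988,0,-1,0.28,-0.044,0.03,0.153,0.988,0,-1,0.28,-0.044,0.04,0.153,0.988,0,-1,0.28,-0.044,0.06,0.153,0.988,0,-1,0.28,-0.044,0.08,0.153,0.988,0,-1,0,0,0,0,0,0,-1,0,0,0,0,0,0])

```text
t: 14.3
eef_pos: [572.8, -19.0, 119.3]
eef_rot: [0.074, 0.961, 0.02, -0.266]
wrist_force: [-0.8, 0.4, -1.5]
gripper_width: 0.152
grip_force: 89.1
```

```bash
python3 -c "
from h import *
np.set_printoptions(precision=1,suppress=True); s=env.state(); print(s['eef_pos'],(s['eef_pos'][:2]-T)@Rt)
c=env.camera('scene')
for r in env.recognise('ball_0',c)[:3]:
  l,tp,w,h=r['box']; print(r,(px2w(c,l+w/2,tp+h/2,15)[:2]-T)@Rt)
t=env.camera('top')
for r in env.recognise('ball_0',t)[:3]:
  l,tp,w,h=r['box']; print(r,(px2w(t,l+w/2,tp+h/2,15)[:2]-T)@Rt)
cv2.imwrite('pics/chk5.png',np.hstack([cv2.resize(t['frame'][150:300,190:340],(400,420)),cv2.resize(c['frame'][150:270,210:330],(390,420))])[:,:,::-1])"
```

```text
[572.8 -19.  119.3] [ 28.  -50.2]
{'box': [302.6, 208.5, 4.9, 9.5], 'p': 0.44} [ 99.8 -68.4]
{'box': [288.3, 207.0, 8.3, 5.5], 'p': 0.38} [ 91.  -31.4]
```

View pics/chk5.png

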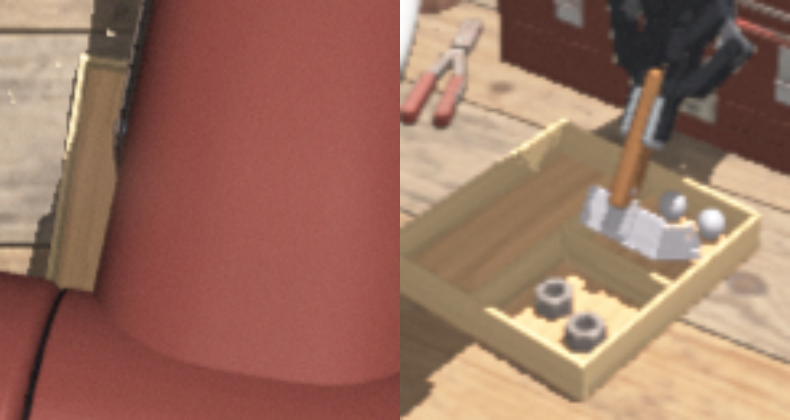

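Both balls show in the far part of the square bay, at about (672,205) and (712,222) in the right crop, and the pan is empty. I'll lift, level the scoop and carry it to the bench on the left.

send_rows(moves=[-1,0,0,0.3,0,0,0,-1,0,0,0.6,0,0,0,-1,0,0,0.7,0,0,0,-1,0,0,0.7,0,0,0,-1,0,0,0.7,0,0,0,-1,-0.42,0.877,0,-0.147,-0.953,0,-1,-0.42,0.877,0,-0.147,-0.953,0,-1,-0.42,0.877,0,-0.147,-0.953,0,-1,-0.42,0.877,0,-0.147,-0.953,0,-1,-0.42,0.877,0,-0.147,-0.953,0])

```text
t: 15.33
eef_pos: [521.0, 88.2, 199.7]
eef_rot: [0.077, 0.994, 0.007, -0.078]
wrist_force: [0.7, 1.2, -1.2]
gripper_width: 0.15
grip_force: 88.9
```

send_rows(moves=[-1,-0.42,0.877,0,-0.147,-0.953,0,-1,-0.42,0.877,0,-0.147,-0.953,0,-1,-0.42,0.877,0,0,0,0,-1,-0.42,0.877,0,0,0,0,-1,-0.42,0.877,0,0,0,0,-1,-0.42,0.877,0,0,0,0,-1,-0.42,0.877,0,0,0,0,-1,-0.42,0.877,0,0,0,0,-1,-0.42,0.877,0,0,0,0,-1,0,0,0,0,0,0])

```text
t: 16.17
eef_pos: [425.0, 287.3, 199.4]
eef_rot: [0.075, 0.997, 0.002, -0.004]
wrist_force: [-1.2, 0.6, -1.4]
gripper_width: 0.154
grip_force: 88.9
```

```bash
python3 -c "
from h import *
from scipy.spatial.transform import Rotation as R
np.set_printoptions(precision=3,suppress=True); s=env.state(); print(s['eef_pos'],R.from_quat(s['eef_rot']).as_matrix()[:,2])
t=env.camera('top'); P=world(t)
for r in env.recognise('ball_0',t)[:3]:
  l,tp,w,h=r['box']; print(r,(px2w(t,l+w/2,tp+h/2,15)[:2]-T)@Rt)
c=env.camera('wrist')"
```

```text
[425.035 287.284 199.394] [-0.008  0.004 -1.   ]
{'box': [279.7, 180.0, 8.6, 12.8], 'p': 0.51} [100.982 -30.683]
```

send_rows(moves=[-1,0,0,-0.5,0,0,0,-1,0,0,-0.8,0,0,0,-1,0,0,-0.8,0,0,0,-1,0,0,-0.8,0,0,0,-1,0,0,-0.8,0,0,0,-1,0,0,-0.5,0,0,0,-1,0,0,-0.3,0,0,0,-1,0,0,-0.2,0,0,0,-1,0,0,-0.08,0,0,0,-1,0,0,0,0,0,0])

```text
t: 17.15
eef_pos: [428.0, 284.4, 78.5]
eef_rot: [0.077, 0.997, 0.0, -0.005]
wrist_force: [-0.4, 0.6, -2.5]
gripper_width: 0.153
grip_force: 89.0
```

send_rows(moves=[-1,0,0,-0.03,0,0,0,-1,0,0,-0.03,0,0,0,-1,0,0,-0.02,0,0,0,-1,0,0,0,0,0,0,-1,0,0,0,0,0,0,-1,0,0,0,0,0,0,-1,0,0,0,0,0,0,-1,0,0,0,0,0,0,-1,0,0,0,0,0,0,-1,0,0,0,0,0,0])

```text
t: 17.98
eef_pos: [427.9, 284.8, 76.7]
eef_rot: [0.077, 0.997, 0.0, -0.004]
wrist_force: [-2.1, -1.4, 6.5]
gripper_width: 0.16
grip_force: 89.8
```

Light contact with the bench (6.5 N). Releasing and retreating.

send_rows(moves=[-0.5,0,0,0,0,0,0,0,0,0,0,0,0,0,0.5,0,0,0,0,0,0,1,0,0,0,0,0,0,1,0,0,0,0,0,0,1,0,0,0,0,0,0,1,0,0,0,0,0,0,1,0,0,0,0,0,0,1,0,0,0.3,0,0,0,1,0,0,0.5,0,0,0])

```text
t: 18.82
eef_pos: [426.8, 284.2, 95.7]
eef_rot: [0.077, 0.997, -0.0, -0.006]
wrist_force: [-0.7, 0.7, 0.3]
gripper_width: 1.002
grip_force: 0.0
```

send_rows(moves=[1,0,0,0.8,0,0,0,1,0,0,0.8,0,0,0,1,0,0,0.8,0,0,0,1,0,0,0.8,0,0,0,1,0,0,0.8,0,0,0,1,0,0,0.8,0,0,0,1,-0.5,0.8,0.3,0,0,0,1,-0.8,0.9,0,0,0,0,1,-0.8,0.9,0,0,0,0,1,-0.8,0.9,0,0,0,0])

```text
t: 19.65
eef_pos: [354.5, 372.9, 224.5]
eef_rot: [0.077, 0.997, 0.001, -0.004]
wrist_force: [0.6, -0.0, 0.4]
gripper_width: 1.0
grip_force: 0.0
```

send_rows(moves=[1,-0.8,0.9,0,0,0,0,1,-0.8,0.9,0,0,0,0,1,-0.8,0.9,0,0,0,0,1,-0.8,0.9,0,0,0,0,1,-0.8,0.9,0,0,0,0,1,0,0,0,0,0,0,1,0,0,0,0,0,0,1,0,0,0,0,0,0,1,0,0,0,0,0,0,1,0,0,0,0,0,0])

```text
t: 20.48
eef_pos: [255.9, 484.0, 223.8]
eef_rot: [0.077, 0.997, 0.0, -0.005]
wrist_force: [0.4, 0.8, 0.5]
gripper_width: 0.999
grip_force: 0.0
```

```bash
python3 -c "
from h import *
np.set_printoptions(precision=1,suppress=True); s=env.state(); print(s['eef_pos'],s['wrist_force'],s['t'])
t=env.camera('top'); P=world(t)
for r in env.recognise('ball_0',t)[:3]:
  l,tp,w,h=r['box']; print(r,(px2w(t,l+w/2,tp+h/2,15)[:2]-T)@Rt)
Z=P[...,2]; m=(Z>100)&(Z<145)&(abs(P[...,0]-428)<60)&(abs(P[...,1]-285)<60)
print(m.sum(),cv2.minAreaRect(P[m][:,:2].astype(np.float32)) if m.any() else 0, Z[m].max() if m.any() else 0)
cv2.imwrite('pics/end.png',cv2.resize(t['frame'][150:320,100:340],(720,510))[:,:,::-1])"
```

```text
[255.9 484.  223.8] [0.4 0.8 0.5] 20.4833
{'box': [276.9, 180.9, 12.4, 10.4], 'p': 0.62} [101.3 -28.7]
146 ((427.6238708496094, 283.6205139160156), (15.340620994567871, 25.0305118560791), 86.67183685302734) 132.0387467653643
```

View pics/end.png

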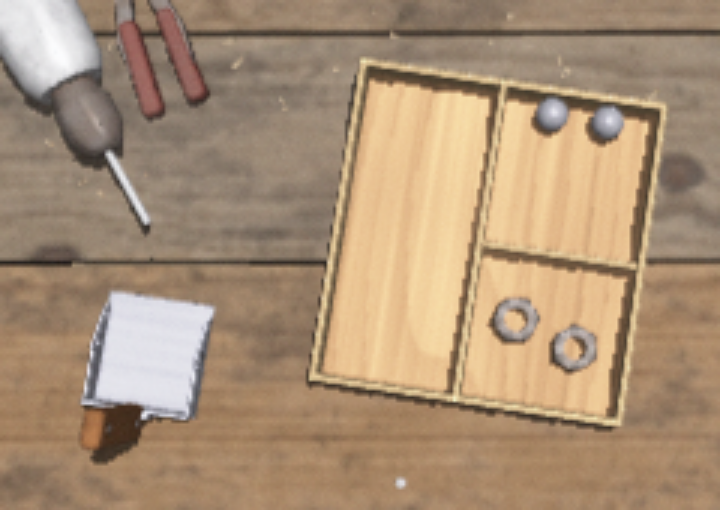

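The view from above shows both balls in the square bay, at (552,114) and (607,122). The scoop stands flat on the bench at (150,355), well clear of the tray, and the arm is away. Handing in.

```bash
python3 -c "
from bench import env
print(env.job_done())"
```

```text
the job is handed in; nothing more can be done
None
```

Job handed in at about 20.5 s: the last picture shows both balls in the empty square bay and the scoop standing flat on the bench beside the tray; the hand-in gave no verdict.

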